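Put the garlic away and close the storage pots

ROBOT

A 7-joint arm with a two-finger parallel gripper is mounted at the origin on a cart in front of the work surface, level with it; the furniture and walls round the work are solid. World frame = base frame: x ahead of the robot, y to its left, z up, the work surface at z = 0. Lengths are in m, angles in rad, forces in N, time in s.
With the tool pointing down it reaches from about 0.4 to 0.85 m from the base axis. Payload 10.4 kg.
Tool frame: the origin (TCP) lies on the centre line of the jaws, within the pads' length; the fingertips stand 17 mm ahead of it and the grasp point (between the pads) lies 2 mm behind it; z points along the fingers, y is the line along which they close (so a half turn about z gives the same grasp; the last joint's range is limited). The gripper opens to 87 mm and grips with 3 to 60 N. Pads are 19 mm wide; open, the fingers measure 117 mm over their backs; the gripper's body (75 mm by 190 mm) begins 51 mm behind the grasp point.
Start: joints at [-1.185, 0.332, -0.065, 1.46, 0.022, 1.35, -0.088], TCP at [0.248, 0.574, 0.24] pointing down, gripper open.
Joint ranges: [-2.6, 2.6], [-0.5, 2.12], [-1.47, 1.34], [0.16, 2.42], [-1.27, 4.41], [0.06, 2.06], [-2.6, 2.6]. Speed limits (rad/s): [2.22, 2.22, 2.79, 2.79, 3.14, 3.14, 3.14].

INTERFACE

Orientations are given as a unit quaternion [x, y, z, w].
In Python, from station import robot, viewer gives the robot as it stands.
- The arm moves only by the tool jog_arm, never from a script. Its argument "series" is a list of rows, each an object with "linear": the shift along the world's x, y, z in cm, a list of three; "roll": the turn about the world's z in rad; "fingers": the finger opening in cm, from 0 to 8.7. In form: [{"linear": [x, y, z], "roll": roll, "fingers": fingers}, ...]. A call has exactly 8 rows; each row is the pose to reach, as a shift and turn from the pose commanded when the call began; what a row does not reach only later rows make up. A row lasts 1/12 s, in which the tool goes at most 41.7 mm and 7.16 degrees, less where a joint would pass 70% of its speed; a pose out of reach is approached as far as the arm can. A call with a gripper value outside its range is refused whole. The fingers move at their own pace and stop on an object; "squeeze" is the grip in N (left out, the last holds). Time passes only in rows, so rows that repeat a pose let the fingers close, or fill a call up. It gives the time, the measured TCP pose, the force, the opening and the grip force at its end, in the units of the state.
- robot.read_state(): the state, without advancing time (a new reading comes with each control period).
- viewer.get_image(name): name is "side" or "top" or "wrist"; returns a dict with "image" (480x640x3 uint8, red, green, blue), "fov_y" (degrees; the focal length in pixels is half the picture's height over the tangent of half this angle, whatever the lens; pixels are square), "cx", "cy" (the principal point, pixels), "D" ([k1, k2, p1, p2, k3] as OpenCV has them; the pictures are not rectified), "rvec" (rotation vector, rad) and "tvec" (3), from world to camera coordinates, as OpenCV has them; the wrist camera has in their place "hand_eye" (4x4, takes a point from camera to tool coordinates, whose origin is the TCP and whose axes are the flange's). Camera axes: x right, y down, z forward; pixel columns grow to the right and rows downward; lengths in m; the calibration is good to about 2 mm. A picture is of the moment at which its call begins: read the wrist's pose just before it. There is no depth.
- robot.finish_job(): hands the job in; it is judged then, once.
Trained networks look in a picture, given as the dict that the camera call returned (one of the last four; its "shot" number tells which), for a name from the list of things; names that differ only in an ending like _2 or _b are one class to them, and where a whole thing is asked for, a point or a joint stands for the part that bears it (a point fixed in the world has none). Each returns a list of dicts, best first, with "confidence" (0 to 1); they miss things now and then, are a little off and sometimes report something else, mostly with a low value. They report only what shows in the picture. A call takes as long as a camera call.
- viewer.spot_in(picture, name): "box" ([left, top, right, bottom] in pixels, round what is visible of it).
- viewer.regions_of(picture, name): "pixels" (480x640 bool, what is visible of it) and "box" ([left, top, right, bottom] in pixels, round what is visible of it).
- viewer.place_of(picture, name): "position" ([column, row] in pixels: a listed point, or the origin of a listed thing).
The state is a dict: "time_s": time; "qpos": joint angles; "joint_velocities": joint speeds; "tau": joint torques, N m; "eef_pos": TCP position; "tool_rot": TCP orientation; "force": force on the tool from outside, world axes, zero at the start; "ft_torque": the same for the moment, N m; "grip_width": opening from 0.0 (shut) to 1.0 (fully open); "grip_force": force on a finger pad.
Only numpy, scipy, OpenCV 4.12 (cv2) and the standard library are available. Lean on these libraries where they do the work, as an engineer would, in place of code of your own. Each camera call takes 0.05 s, during which the arm holds its last target. There are 200 camera calls.

TASK

Put the garlic bulb into the empty oblong box, then close all three white pots, each with the wooden lid that fits it, so that every lid sits fully home on its rim. Leave the pots standing where they are and do not disturb the bottle opener and the matchbox.

Things in the scene. Friction and masses are not known exactly. Their poses are not given: they have to be found in the camera images.
- oblong_box: white stoneware oblong box, empty, open at the top and free to slide (about 0.5 kg); origin: centre of its underside, z up. Outside 80 mm (x) by 120 mm (y), 70 mm high; walls 5 mm, floor 6 mm thick, so the inside is 70 by 110 mm and 64 mm deep.
- square_box: white stoneware square box with white sugar cubes in it, open at the top and free to slide (about 0.5 kg); origin: centre of its underside, z up. Outside 70 by 70 mm, 55 mm high; walls 5 mm. The sugar stays well below the lid and cannot come out.
- round_pot: white stoneware round pot with three cherry tomatoes in it, open at the top and free to slide (about 0.5 kg); origin: centre of its underside, z up. Outside diameter 84 mm, 60 mm high; wall 5 mm. The tomatoes stay well below the lid and cannot come out.
- oblong_lid: Oblong dark wooden lid, about 0.1 kg, lying plug down. Origin: centre of its underside, z up. Grey plug z = 0 to 8 mm, 6 mm smaller than the pot's mouth all round, lower edges tapered; wooden plate z = 8 to 15 mm, 84 (x) by 124 mm (y); bar grip on top 16 mm wide (x), 50 mm long (y), z = 15 to 43 mm. Seated, its origin is 62 mm above its pot's origin. Fits either way round.
- square_lid: Square dark wooden lid, about 0.1 kg, lying plug down. Origin: centre of its underside, z up. Grey plug z = 0 to 8 mm, 6 mm smaller than the pot's mouth all round, lower edges tapered; wooden plate z = 8 to 15 mm, 74 by 74 mm; bar grip on top 16 mm wide (x), 50 mm long (y), z = 15 to 43 mm. Seated, its origin is 47 mm above its pot's origin. Fits in any quarter turn.
- round_lid: Round dark wooden lid, about 0.1 kg, lying plug down. Origin: centre of its underside, z up. Grey plug z = 0 to 8 mm, 6 mm smaller than the pot's mouth all round, lower edges tapered; wooden plate z = 8 to 15 mm, diameter 88 mm; round knob on top 23 to 26 mm thick, z = 15 to 43 mm. Seated, its origin is 52 mm above its pot's origin.
- garlic: Whitish garlic bulb, 53 mm wide, 53 mm high with its neck, widest about 20 mm above its base, 0.03 kg, standing on its base at the start; origin: centre of the base, z up. Any side may be gripped.
- bottle_opener: Blue-handled bottle opener, 174 mm long, 41 mm wide, 20 mm high, lying behind the lids; a bystander. Origin: middle of its underside.
- matchbox: Closed matchbox, 36 by 53 by 16 mm, lying behind the lids; a bystander. Origin: middle of its underside.

How it is judged:
At the end, for the whole second after the job is handed in: Garlic inside the oblong box; each lid on the pot of its own shape, level (0.06 rad), centred within 10 mm and fully down (plate at most 3 mm above the rim); all three pots upright within 50 mm of where they stood; everything at rest (horizontal distance between oblong_lid and oblong_box below 0.01 m and z of oblong_lid in the frame of oblong_box between 0.058 and 0.065 m and angle between the z axis of oblong_lid and the z axis of oblong_box, either way round below 0.06 rad and angle between each of oblong_box, square_box, round_pot's own z axis and vertical below 0.06 rad and distance of each of oblong_box, square_box, round_pot from where it was at the start of the episode below 0.05 m and linear speed of each of oblong_lid, oblong_box, square_lid, square_box, round_lid, round_pot, garlic below 0.02 m/s and horizontal distance between square_lid and square_box below 0.01 m and z of square_lid in the frame of square_box between 0.043 and 0.05 m and angle between the z axis of square_lid and the z axis of square_box, either way round below 0.06 rad and horizontal distance between round_lid and round_pot below 0.01 m and z of round_lid in the frame of round_pot between 0.048 and 0.055 m and angle between the z axis of round_lid and the z axis of round_pot, either way round below 0.06 rad and x of garlic in the frame of oblong_box between -0.04 and 0.04 m and y of garlic in the frame of oblong_box between -0.06 and 0.06 m and z of garlic in the frame of oblong_box between 0 and 0.06 m); the robot touches nothing.
It fails at once if the bottle opener or the matchbox was moved by more than 25 mm (distance of any of bottle_opener, matchbox from where it was at the start of the episode above 0.025 m).
It also fails if it takes over 88 s, if anything falls off the work surface, if the arm or the gripper's body presses on something with over 40 N, if the wrist force passes 120 N, or if a joint passes its speed limit or range.

## Working session

There is one attempt and no reset: what is moved stays moved. The work goes in short steps, Python scripts to look and compute and a tool call to move; the robot and the scene stay as the last step left them, time stands still between calls to the robot, and variables do not carry over. Pictures are saved under pics/ and viewed, at most 14 in all, crops included, and the job is handed in when it is done.

Besides the shell and the picture viewer there is one more tool, called as name(argument=value, ...), one argument or row to a line, values as JSON. jog_arm: Moves the arm, as the interface text tells. Its arguments: {"type":"object","properties":{"series":{"type":"array"},"squeeze":{"type":"number"}},"required":["series"]}

```bash
ls; mkdir -p pics
cat > h.py <<'E'
import numpy as np, cv2
from station import robot, viewer
def shot(n,save=None):
    p=viewer.get_image(n)
    if save: cv2.imwrite('pics/'+save,p['image'][:,:,::-1])
    return p
def K(p):
    f=240/np.tan(np.radians(p['fov_y'])/2)
    return np.array([[f,0,p['cx']],[0,f,p['cy']],[0,0,1.]])
def ext(p):
    return cv2.Rodrigues(np.array(p['rvec'],float))[0],np.array(p['tvec'],float)
def ray(p,uv,z):
    n=cv2.undistortPoints(np.array(uv,float).reshape(-1,1,2),K(p),np.array(p['D'],float)).reshape(-1,2)
    R,t=ext(p); d=np.c_[n,np.ones(len(n))]@R; c=-R.T@t
    return c+d*((z-c[2])/d[:,2])[:,None]
def proj(p,X):
    return cv2.projectPoints(np.array(X,float).reshape(-1,1,3),np.array(p['rvec'],float),np.array(p['tvec'],float),K(p),np.array(p['D'],float))[0].reshape(-1,2)
NAMES=['oblong_box','square_box','round_pot','oblong_lid','square_lid','round_lid','garlic','bottle_opener','matchbox']
E
python3 - <<'E'
from h import *
print(robot.read_state())
for c in ('top','side'):
    p=shot(c,c+'0.png'); print(c,-ext(p)[0].T@ext(p)[1],p['fov_y'],p['D'])
    for n in NAMES:
        a=viewer.place_of(p,n)[:2]; b=viewer.spot_in(p,n)[:2]
        print(n,[(np.round(x['position']),round(x['confidence'],2),np.round(ray(p,x['position'],0)[0],3)) for x in a],[(np.round(x['box']),round(x['confidence'],2)) for x in b])
E
```

```text
pics
{'time_s': 0.0, 'qpos': array([-1.18462254,  0.33288112, -0.06470742,  1.460968  ,  0.02161301,
        1.34991158, -0.08846653]), 'joint_velocities': array([ 0.00032055,  0.00114816, -0.00041601,  0.00092301,  0.00021371,
       -0.00199682,  0.00040684]), 'tau': array([ 4.21514260e-04, -6.23258615e+01,  2.46090547e-02, -3.89895773e+01,
       -6.14201557e-02,  3.98478890e-02,  1.65924944e-04]), 'eef_pos': array([0.24828212, 0.57315468, 0.23873544]), 'tool_rot': array([ 2.02935021e-01,  9.79191930e-01, -7.27708267e-04, -1.10014111e-04]), 'force': array([ 0.89065075, -0.3328223 , -0.36366043]), 'ft_torque': array([0.00676693, 0.04861591, 0.00801649]), 'grip_force': 0.0, 'grip_width': 0.9993871404821209}
top [ 0.43882218 -0.06643375  1.02119608] 51.589345504625584 [-0.12011746  0.          0.          0.          0.        ]
oblong_box [(array([346., 244.]), 0.79, array([ 0.484, -0.127,  0.   ]))] [(array([314., 206., 381., 276.]), 0.71), (array([197., 205., 260., 247.]), 0.56)]
square_box [(array([403., 266.]), 0.85, array([ 0.438, -0.245,  0.   ]))] [(array([383., 242., 435., 2
[... 1103 characters left out ...]
rray([371., 258., 410., 300.]), 0.65), (array([424., 265., 460., 304.]), 0.49)]
round_pot [(array([439., 293.]), 0.62, array([ 0.415, -0.376,  0.   ]))] [(array([421., 266., 457., 307.]), 0.89)]
oblong_lid [(array([243., 249.]), 0.96, array([0.519, 0.116, 0.   ]))] [(array([217., 233., 270., 262.]), 0.61)]
square_lid [(array([386., 282.]), 0.68, array([ 0.438, -0.247,  0.   ]))] []
round_lid [] []
garlic [(array([289., 247.]), 0.57, array([ 0.532, -0.002,  0.   ]))] [(array([281., 236., 299., 252.]), 0.64)]
bottle_opener [(array([248., 224.]), 0.66, array([0.6  , 0.112, 0.   ]))] [(array([217., 210., 277., 232.]), 0.67)]
matchbox [(array([202., 214.]), 0.51, array([0.625, 0.237, 0.   ]))] []
```

Run:
```python
import cv2
a=cv2.imread('pics/top0.png')[150:340,120:520]; cv2.imwrite('pics/tc.png',cv2.resize(a,None,fx=2,fy=2,interpolation=cv2.INTER_CUBIC))
```

```text
(no output)
```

View pics/tc.png

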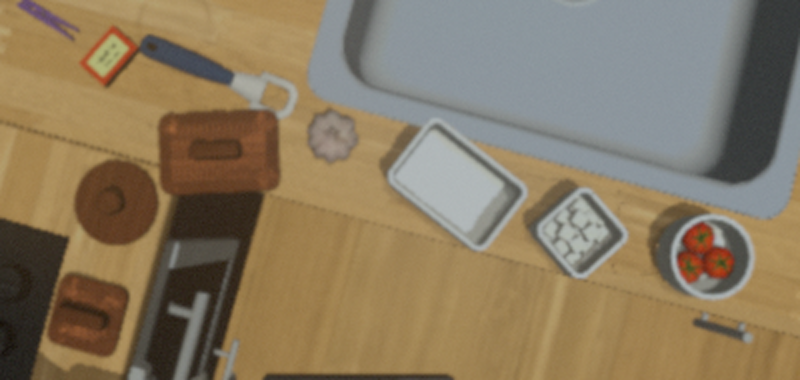

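View pics/top0.png

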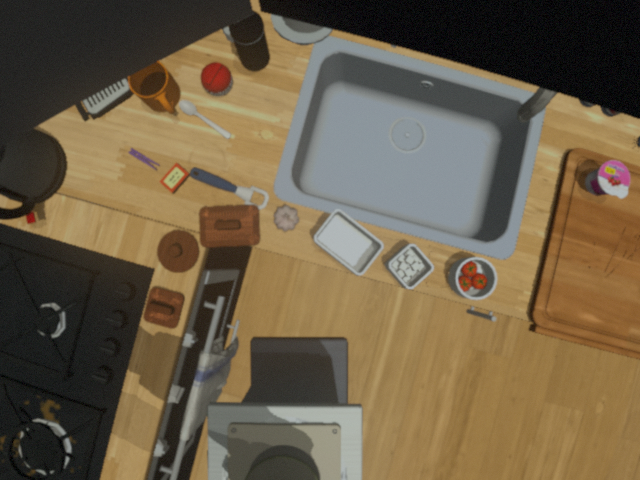

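```bash
cat > fit.py <<'E'
from h import *
from scipy.optimize import minimize
def boxp(sx,sy,z0,z1): return [(a*sx/2,b*sy/2,z) for a in(-1,1) for b in(-1,1) for z in(z0,z1)]
def cyl(r,z0,z1): return [(r*np.cos(t),r*np.sin(t),z) for t in np.linspace(0,6.28,40) for z in(z0,z1)]
MODEL={'oblong_box':[boxp(.08,.12,0,.07)],'square_box':[boxp(.07,.07,0,.055)],'round_pot':[cyl(.042,0,.06)],
'oblong_lid':[boxp(.084,.124,.008,.015),boxp(.016,.05,.015,.043)],'square_lid':[boxp(.074,.074,.008,.015),boxp(.016,.05,.015,.043)],
'round_lid':[cyl(.044,.008,.015),cyl(.0125,.015,.043)],'garlic':[cyl(.0265,.012,.028),cyl(.006,.028,.053)],
'bottle_opener':[boxp(.174,.041,0,.02)],'matchbox':[boxp(.036,.053,0,.016)]}
S=4
def render(p,name,q,z=0.):
    c,s=np.cos(q[2]),np.sin(q[2]); m=np.zeros((480*S,640*S),np.uint8)
    for pts in MODEL[name]:
        P=np.array(pts)@np.array([[c,s,0],[-s,c,0],[0,0,1]])+[q[0],q[1],z]
        h=cv2.convexHull(((proj(p,P)+.5)*S-.5).astype(np.float32))
        cv2.fillConvexPoly(m,np.round(h*16).astype(np.int32),1,shift=4)
    return m
def fit(name,obs,q0,z=0.,yaws=(0,)):
    """obs: list of (pic,mask)"""
    ms=[(p,cv2.resize(k.astype(np.float32),None,fx=S,fy=S,interpolation=cv2.INTER_LINEAR)>.5) for p,k in obs]
    def cost(q):
        r=0
        for p,k in ms:
            m=render(p,name,q,z)>0; r+=1-(m&k).sum()/max(1,(m|k).sum())
        return r/len(ms)
    best=None
    for y in yaws:
        s=np.array([[0,0,0],[.012,0,.1],[0,.012,-.1],[-.01,-.01,.25]])
        o=minimize(cost,[*q0,y],method='Nelder-Mead',options=dict(initial_simplex=s+[*q0,y],xatol=2e-4,fatol=1e-4,maxiter=120))
        if best is None or o.fun<best.fun: best=o
    return best.x,best.fun
def getmask(p,name,q0,z=0.02):
    u=proj(p,[[*q0,z]])[0]
    r=[x for x in viewer.regions_of(p,name) if np.hypot((x['box'][0]+x['box'][2])/2-u[0],(x['box'][1]+x['box'][3])/2-u[1])<22]
    return r[0] if r else None
E
cat > f1.py <<'E'
from fit import *
Q={'oblong_box':(.488,-.13),'square_box':(.438,-.247),'round_pot':(.415,-.374),'oblong_lid':(.519,.116),'square_lid':(.352,.252),'round_lid':(.466,.211),'garlic':(.533,-.005),'matchbox':(.615,.23)}
T=shot('top');D=shot('side')
for n,q in Q.items():
    obs=[]
    for p in(T,D):
        r=getmask(p,n,q)
        if r: obs.append((p,r['pixels']))
    ys=(0,) if n in('round_pot','round_lid','garlic') else (0,.4,.8,1.2,1.6,2.0,2.4,2.8)
    for o in ([obs] if len(obs)<2 else [obs,obs[:1],obs[1:]]):
        if o: x,f=fit(n,o,q,yaws=ys); print(n,len(o),np.round(x,4),round(f,3))
E
python3 f1.py
```

```text
oblong_box 2 [ 0.4852 -0.1279  2.4674] 0.058
oblong_box 1 [ 0.4861 -0.1278 -0.6663] 0.035
oblong_box 1 [ 0.4823 -0.1264  2.4706] 0.051
square_box 2 [ 0.4388 -0.2505  2.3125] 0.082
square_box 1 [ 0.4396 -0.2504  0.7344] 0.055
square_box 1 [ 0.4365 -0.2494  2.3319] 0.089
round_pot 2 [ 0.4154 -0.3774  0.0995] 0.05
round_pot 1 [ 0.4153 -0.3781  0.1311] 0.038
round_pot 1 [ 0.4139 -0.3765  0.0607] 0.056
oblong_lid 2 [0.5193 0.1137 3.1929] 0.054
oblong_lid 1 [0.5204 0.1132 0.0308] 0.027
oblong_lid 1 [0.5178 0.1151 3.1931] 0.041
square_lid 1 [0.3514 0.2474 1.3307] 0.08
round_lid 1 [ 0.4672  0.218  -0.1   ] 0.046
garlic 2 [ 0.5353 -0.0035  0.0114] 0.163
garlic 1 [ 0.5363 -0.0054  0.0379] 0.121
garlic 1 [ 0.5353 -0.0009 -0.0271] 0.172
matchbox 2 [0.619  0.2294 0.8519] 0.391
matchbox 1 [0.619  0.2294 0.8504] 0.077
matchbox 1 [0.6378 0.2198 1.8787] 0.659
```

jog_arm(
  series=[
    {"linear": [28.7,-57.8,-9],"roll": -1.66,"fingers": 7},
    {"linear": [28.7,-57.8,-9],"roll": -1.66,"fingers": 7},
    {"linear": [28.7,-57.8,-9],"roll": -1.66,"fingers": 7},
    {"linear": [28.7,-57.8,-9],"roll": -1.66,"fingers": 7},
    {"linear": [28.7,-57.8,-9],"roll": -1.66,"fingers": 7},
    {"linear": [28.7,-57.8,-9],"roll": -1.66,"fingers": 7},
    {"linear": [28.7,-57.8,-9],"roll": -1.66,"fingers": 7},
    {"linear": [28.7,-57.8,-9],"roll": -1.66,"fingers": 7},
  ],
  squeeze=10,
)

```text
time_s: 3.47
eef_pos: [0.3958, 0.276, 0.1936]
tool_rot: [0.65, 0.76, 0.0, -0.0]
force: [1.1, 0.6, 0.7]
grip_width: 0.804
grip_force: 0.0
```

jog_arm(
  series=[
    {"linear": [13.9,-28,-4],"roll": -0.66,"fingers": 7},
    {"linear": [13.9,-28,-4],"roll": -0.66,"fingers": 7},
    {"linear": [13.9,-28,-4],"roll": -0.66,"fingers": 7},
    {"linear": [13.9,-28,-4],"roll": -0.66,"fingers": 7},
    {"linear": [13.9,-28,-4],"roll": -0.66,"fingers": 7},
    {"linear": [13.9,-28,-4],"roll": -0.66,"fingers": 7},
    {"linear": [13.9,-28,-4],"roll": -0.66,"fingers": 7},
    {"linear": [13.9,-28,-4],"roll": -0.66,"fingers": 7},
  ],
)

```text
time_s: 4.13
eef_pos: [0.5353, -0.007, 0.1535]
tool_rot: [0.861, 0.509, 0.0, 0.001]
force: [-0.1, 0.5, 0.2]
grip_width: 0.805
grip_force: 0.0
```

```bash
cat >> h.py <<'E'
def wfix(p,s):
    """give wrist pic rvec/tvec from state s"""
    from scipy.spatial.transform import Rotation as Ro
    T=np.eye(4);T[:3,:3]=Ro.from_quat(s['tool_rot']).as_matrix();T[:3,3]=s['eef_pos']
    C=np.linalg.inv(T@np.array(p['hand_eye'])); p=dict(p)
    p['rvec']=cv2.Rodrigues(C[:3,:3])[0].ravel();p['tvec']=C[:3,3]; return p
def phi(s):
    q=s['tool_rot'];return np.arctan2(q[1]**2-q[0]**2,2*q[0]*q[1])
def wrist(save=None):
    s=robot.read_state();r=viewer.get_image('wrist')
    if save: cv2.imwrite('pics/'+save,r['image'][:,:,::-1])
    return s,r,wfix(r,s)
E
python3 - <<'E'
from fit import *
s,r,p=wrist('w1.png')
print(s['time_s'],s['eef_pos'],phi(s),s['joint_velocities'].round(2),s['qpos'].round(2))
for x in viewer.regions_of(r,'garlic')[:2]:
    print(x['box'],x['confidence'],fit('garlic',[(p,x['pixels'])],(.535,-.0045)))
x=viewer.place_of(r,'garlic')[:1]; print(x,ray(p,x[0]['position'],0) if x else 0)
E
```

```text
4.1333 [ 0.53530208 -0.00701794  0.15346311] -0.5020272126717161 [ 0.39  0.33  0.14 -0.25 -0.22 -0.01  0.6 ] [-0.54  0.21  0.52  1.83 -0.12  1.12 -0.47]
[275.5, 197.6, 350.9, 272.9] 0.56 (array([ 0.53352492, -0.00398672,  0.02364695]), np.float64(0.16457610312345072))
[103.6, 0.0, 304.3, 199.3] 0.25 (array([ 0.535 , -0.0045,  0.    ]), np.float64(1.0))
[{'position': [313.8, 229.3], 'confidence': 0.62}] [[ 0.53347489 -0.00393859  0.        ]]
```

View pics/w1.png

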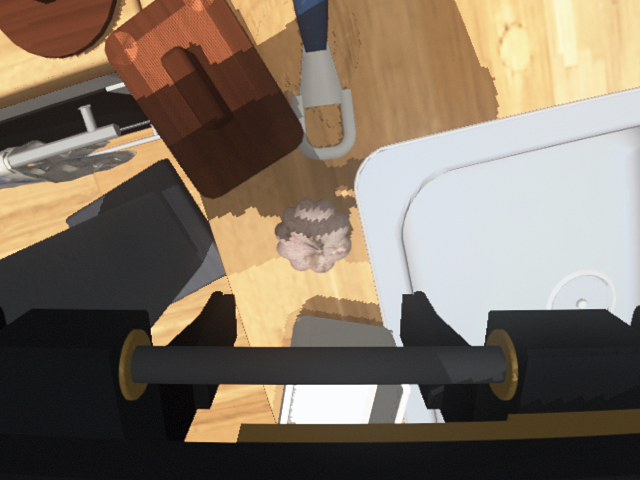

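jog_arm(
  series=[
    {"linear": [-0.1,0.3,-3],"roll": 0,"fingers": 7},
    {"linear": [-0.1,0.3,-6],"roll": 0,"fingers": 7},
    {"linear": [-0.1,0.3,-9],"roll": 0,"fingers": 7},
    {"linear": [-0.1,0.3,-12.3],"roll": 0,"fingers": 7},
    {"linear": [-0.1,0.3,-12.3],"roll": 0,"fingers": 7},
    {"linear": [-0.1,0.3,-12.3],"roll": 0,"fingers": 4},
    {"linear": [-0.1,0.3,-12.3],"roll": 0,"fingers": 4},
    {"linear": [-0.1,0.3,-12.3],"roll": 0,"fingers": 4},
  ],
)

```text
time_s: 4.95
eef_pos: [0.5347, 0.0014, 0.0328]
tool_rot: [0.859, 0.511, 0.002, 0.0]
force: [-0.3, -0.5, 0.0]
grip_width: 0.66
grip_force: 0.0
```

jog_arm(
  series=[
    {"linear": [0,-0.4,-0.1],"roll": 0,"fingers": 4},
    {"linear": [0,-0.4,-0.1],"roll": 0,"fingers": 4},
    {"linear": [0,-0.4,-0.1],"roll": 0,"fingers": 4},
    {"linear": [0,-0.4,-0.1],"roll": 0,"fingers": 4},
    {"linear": [0,-0.4,3],"roll": 0,"fingers": 4},
    {"linear": [0,-0.4,6],"roll": 0,"fingers": 4},
    {"linear": [0,-0.4,10],"roll": 0,"fingers": 4},
    {"linear": [0,-0.4,12],"roll": 0,"fingers": 4},
  ],
)

```text
time_s: 5.62
eef_pos: [0.5348, -0.0038, 0.1556]
tool_rot: [0.86, 0.511, 0.003, 0.001]
force: [1.0, -0.5, 0.4]
grip_width: 0.578
grip_force: 10.0
```

jog_arm(
  series=[
    {"linear": [-5,-12.4,0],"roll": 1.4,"fingers": 4},
    {"linear": [-5,-12.4,0],"roll": 1.4,"fingers": 4},
    {"linear": [-5,-12.4,0],"roll": 1.4,"fingers": 4},
    {"linear": [-5,-12.4,0],"roll": 1.4,"fingers": 4},
    {"linear": [-5,-12.4,0],"roll": 1.4,"fingers": 4},
    {"linear": [-5,-12.4,0],"roll": 1.4,"fingers": 4},
    {"linear": [-5,-12.4,0],"roll": 1.4,"fingers": 4},
    {"linear": [-5,-12.4,0],"roll": 1.4,"fingers": 4},
  ],
)

```text
time_s: 6.28
eef_pos: [0.4833, -0.1278, 0.1515]
tool_rot: [0.515, 0.857, 0.001, 0.001]
force: [-0.9, 0.4, -0.5]
grip_width: 0.581
grip_force: 10.0
```

Run:
```python
from fit import *
s=robot.read_state();print(s['eef_pos'],phi(s),s['qpos'].round(2),phi(s)-.896)
```

```text
[ 0.48334489 -0.12775446  0.15152726] 0.4898098226166184 [-0.32  0.13  0.53  1.92 -0.07  1.11  0.72] -0.40619017738338165
```

jog_arm(
  series=[
    {"linear": [0.2,0,0],"roll": 0.4,"fingers": 4},
    {"linear": [0.2,0,0],"roll": 0.4,"fingers": 4},
    {"linear": [0.2,0,0],"roll": 0.4,"fingers": 4},
    {"linear": [0.2,0,-2],"roll": 0.4,"fingers": 4},
    {"linear": [0.2,0,-5],"roll": 0.4,"fingers": 4},
    {"linear": [0.2,0,-8],"roll": 0.4,"fingers": 4},
    {"linear": [0.2,0,-10.6],"roll": 0.4,"fingers": 4},
    {"linear": [0.2,0,-10.6],"roll": 0.4,"fingers": 4},
  ],
)

```text
time_s: 6.95
eef_pos: [0.4825, -0.127, 0.0412]
tool_rot: [0.337, 0.942, -0.001, -0.003]
force: [-1.1, 0.7, -0.9]
grip_width: 0.58
grip_force: 10.0
```

jog_arm(
  series=[
    {"linear": [0,0,0],"roll": 0,"fingers": 6},
    {"linear": [0,0,0],"roll": 0,"fingers": 6},
    {"linear": [0,0,0],"roll": 0,"fingers": 6},
    {"linear": [0,0,0],"roll": 0,"fingers": 6},
    {"linear": [0,0,3],"roll": 0,"fingers": 6},
    {"linear": [0,0,7],"roll": 0,"fingers": 6},
    {"linear": [0,0,11],"roll": 0,"fingers": 6},
    {"linear": [0,4,14],"roll": 0,"fingers": 6},
  ],
)

```text
time_s: 7.62
eef_pos: [0.4861, -0.0997, 0.1847]
tool_rot: [0.341, 0.94, 0.0, 0.003]
force: [1.9, 0.1, 0.5]
grip_width: 0.691
grip_force: 0.0
```

Run:
```python
from fit import *
s,r,p=wrist('w2.png')
print(s['eef_pos'],phi(s),s['time_s'])
for n,q in (('oblong_box',(.485,-.128)),):
    for x in viewer.regions_of(r,n)[:2]: print(n,x['box'],x['confidence'])
for n in('garlic',):
    for x in viewer.place_of(r,n)[:2]: print(n,x,ray(p,x['position'],.01))
```

```text
[ 0.4860775  -0.09974983  0.18471267] 0.8758130074986422 7.6167
oblong_box [190.0, 191.3, 377.1, 325.7] 0.74
garlic {'position': [288.8, 245.4], 'confidence': 0.8} [[ 0.48374033 -0.128551    0.01      ]]
```

View pics/w2.png

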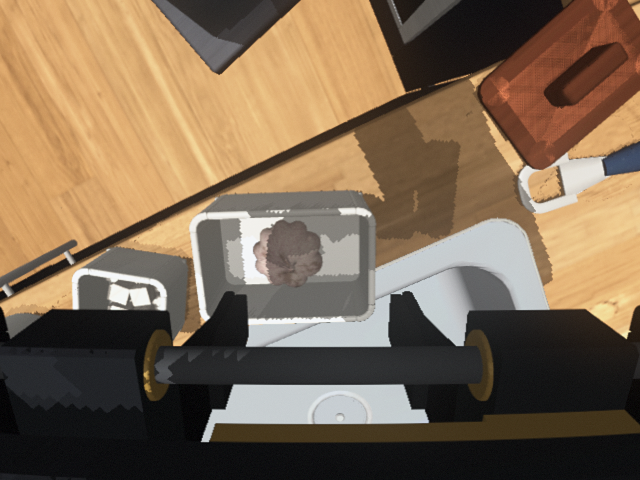

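jog_arm(
  series=[
    {"linear": [3.2,20.2,-4],"roll": -0.84,"fingers": 5},
    {"linear": [3.2,20.2,-4],"roll": -0.84,"fingers": 5},
    {"linear": [3.2,20.2,-4],"roll": -0.84,"fingers": 5},
    {"linear": [3.2,20.2,-4],"roll": -0.84,"fingers": 5},
    {"linear": [3.2,20.2,-4],"roll": -0.84,"fingers": 5},
    {"linear": [3.2,20.2,-4],"roll": -0.84,"fingers": 5},
    {"linear": [3.2,20.2,-4],"roll": -0.84,"fingers": 5},
    {"linear": [3.2,20.2,-4],"roll": -0.84,"fingers": 5},
  ],
)

```text
time_s: 8.43
eef_pos: [0.517, 0.1085, 0.1389]
tool_rot: [0.693, 0.721, -0.001, 0.0]
force: [0.1, -0.4, -0.5]
grip_width: 0.576
grip_force: 0.0
```

```bash
cat > look.py <<'E'
from fit import *
import sys
# look.py save  name x y yaw z [w] ...
def go(save,items,cams=('wrist',)):
    for c in cams:
        s=robot.read_state(); r=viewer.get_image(c); p=wfix(r,s) if c=='wrist' else r
        if c==cams[0]: cv2.imwrite('pics/'+save,r['image'][:,:,::-1]); print('tcp',s['eef_pos'].round(4),'phi',round(phi(s),3),'t',s['time_s'],'vel',abs(s['joint_velocities']).max().round(2))
        for n,x,y,w,z in items:
            u=proj(p,[[x,y,z+.02]])[0]
            k=getmask(p if c!='wrist' else r,n,(x,y),z) if c!='wrist' else next((m for m in viewer.regions_of(r,n) if np.hypot((m['box'][0]+m['box'][2])/2-u[0],(m['box'][1]+m['box'][3])/2-u[1])<60),None)
            if k is None: print(c,n,'none'); continue
            q,f=fit(n,[(p,k['pixels'])],(x,y),z=z,yaws=(w,)); print(c,n,q.round(4),round(f,3),np.round(k['box']))
E
python3 -c "
from look import *
go('w3.png',[('oblong_lid',.5193,.1137,.04,0)])"
```

```text
tcp [0.517  0.1085 0.1389] phi 0.04 t 8.4333 vel 0.06
wrist oblong_lid [0.5178 0.1136 0.0412] 0.035 [254. 140. 388. 322.]
```

View pics/w3.png

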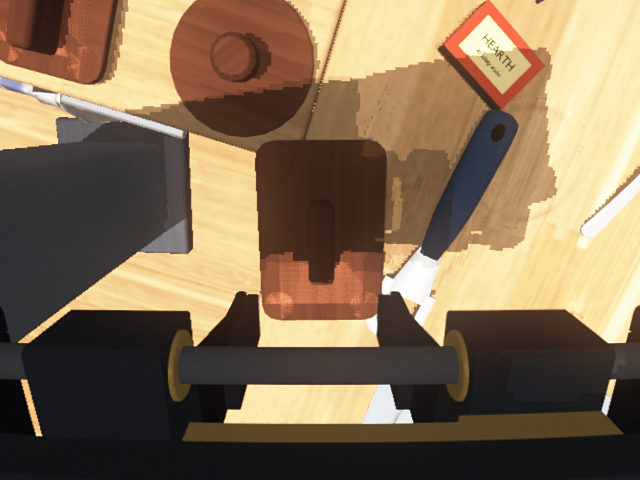

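jog_arm(
  series=[
    {"linear": [0.1,0.5,-3],"roll": 0,"fingers": 5},
    {"linear": [0.1,0.5,-6],"roll": 0,"fingers": 5},
    {"linear": [0.1,0.5,-8.5],"roll": 0,"fingers": 5},
    {"linear": [0.1,0.5,-9.8],"roll": 0,"fingers": 5},
    {"linear": [0.1,0.5,-10.1],"roll": 0,"fingers": 5},
    {"linear": [0.1,0.5,-10.1],"roll": 0,"fingers": 5},
    {"linear": [0.1,0.5,-10.1],"roll": 0,"fingers": 0.8},
    {"linear": [0.1,0.5,-10.1],"roll": 0,"fingers": 0.8},
  ],
  squeeze=25,
)

```text
time_s: 9.2
eef_pos: [0.5192, 0.113, 0.0399]
tool_rot: [0.691, 0.723, 0.001, 0.0]
force: [0.6, 0.5, -0.5]
grip_width: 0.495
grip_force: 0.0
```

jog_arm(
  series=[
    {"linear": [0,0,0],"roll": 0,"fingers": 0.8},
    {"linear": [0,0,0],"roll": 0,"fingers": 0.8},
    {"linear": [0,0,0],"roll": 0,"fingers": 0.8},
    {"linear": [0,0,0],"roll": 0,"fingers": 0.8},
    {"linear": [0,0,0],"roll": 0,"fingers": 0.8},
    {"linear": [0,0,3],"roll": 0,"fingers": 0.8},
    {"linear": [0,0,7],"roll": 0,"fingers": 0.8},
    {"linear": [0,0,12],"roll": 0,"fingers": 0.8},
  ],
)

```text
time_s: 9.87
eef_pos: [0.517, 0.1126, 0.1504]
tool_rot: [0.691, 0.723, -0.002, -0.001]
force: [0.0, -0.1, -1.4]
grip_width: 0.179
grip_force: 25.0
```

```bash
python3 -c "
from look import *
go('t2.png',[('oblong_box',.485,-.1275,2.467,0)],('top','side'))"
```

```text
tcp [0.517  0.1126 0.1504] phi 0.044 t 9.8667 vel 1.04
top oblong_box [ 0.4859 -0.1277  2.47  ] 0.213 [315. 206. 381. 275.]
side oblong_box [ 0.4825 -0.1258  2.4634] 0.172 [312. 228. 367. 285.]
```

jog_arm(
  series=[
    {"linear": [-3.2,-24,0],"roll": -0.72,"fingers": 0.8},
    {"linear": [-3.2,-24,0],"roll": -0.72,"fingers": 0.8},
    {"linear": [-3.2,-24,0],"roll": -0.72,"fingers": 0.8},
    {"linear": [-3.2,-24,0],"roll": -0.72,"fingers": 0.8},
    {"linear": [-3.2,-24,0],"roll": -0.72,"fingers": 0.8},
    {"linear": [-3.2,-24,0],"roll": -0.72,"fingers": 0.8},
    {"linear": [-3.2,-24,0],"roll": -0.72,"fingers": 0.8},
    {"linear": [-3.2,-24,0],"roll": -0.72,"fingers": 0.8},
  ],
)

```text
time_s: 10.73
eef_pos: [0.4847, -0.1288, 0.1487]
tool_rot: [0.902, 0.431, -0.001, -0.0]
force: [0.1, 0.8, -1.6]
grip_width: 0.186
grip_force: 25.0
```

```bash
python3 -c "
from look import *
go('w4.png',[('oblong_box',.485,-.1275,2.467,0)])
s=robot.read_state()
go('w4.png',[('oblong_lid',s['eef_pos'][0],s['eef_pos'][1],phi(s),s['eef_pos'][2]-.039)])"
```

```text
tcp [ 0.4847 -0.1288  0.1487] phi -0.68 t 10.7333 vel 0.06
wrist oblong_box none
tcp [ 0.4857 -0.126   0.149 ] phi -0.674 t 10.8333 vel 0.02
wrist oblong_lid [ 0.4855 -0.1258 -0.6733] 0.357 [215. 163. 420. 421.]
```

View pics/w4.png

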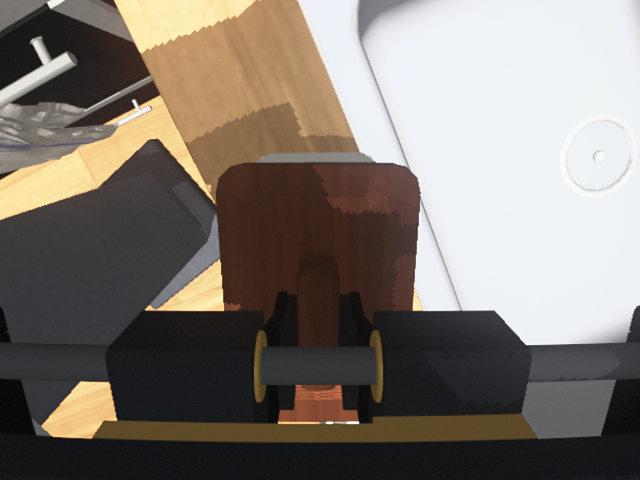

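jog_arm(
  series=[
    {"linear": [0,-0.1,-1.5],"roll": 0,"fingers": 0.8},
    {"linear": [0,-0.1,-3],"roll": 0,"fingers": 0.8},
    {"linear": [0,-0.1,-3.6],"roll": 0,"fingers": 0.8},
    {"linear": [0,-0.1,-4.1],"roll": 0,"fingers": 0.8},
    {"linear": [0,-0.1,-4.5],"roll": 0,"fingers": 0.8},
    {"linear": [0,-0.1,-4.8],"roll": 0,"fingers": 0.8},
    {"linear": [0,-0.1,-4.9],"roll": 0,"fingers": 0.8},
    {"linear": [0,-0.1,-4.9],"roll": 0,"fingers": 0.8},
  ],
)

```text
time_s: 11.6
eef_pos: [0.4864, -0.1278, 0.1013]
tool_rot: [0.901, 0.433, 0.0, 0.0]
force: [-0.6, 1.1, -2.4]
grip_width: 0.179
grip_force: 25.0
```

jog_arm(
  series=[
    {"linear": [0,0,-0.3],"roll": 0,"fingers": 0.8},
    {"linear": [0,0,-0.3],"roll": 0,"fingers": 0.8},
    {"linear": [0,0,-0.4],"roll": 0,"fingers": 0.8},
    {"linear": [0,0,-0.4],"roll": 0,"fingers": 0.8},
    {"linear": [0,0,-0.4],"roll": 0,"fingers": 0.8},
    {"linear": [0,0,-0.4],"roll": 0,"fingers": 0.8},
    {"linear": [0,0,-0.4],"roll": 0,"fingers": 0.8},
    {"linear": [0,0,-0.4],"roll": 0,"fingers": 0.8},
  ],
)

```text
time_s: 12.27
eef_pos: [0.4869, -0.1278, 0.0997]
tool_rot: [0.901, 0.433, 0.001, -0.0]
force: [-11.4, 2.7, 28.7]
grip_width: 0.182
grip_force: 25.0
```

Firm contact; seated. Release and lift, then check.

jog_arm(
  series=[
    {"linear": [0,0,0.3],"roll": 0,"fingers": 4},
    {"linear": [0,0,0.3],"roll": 0,"fingers": 4},
    {"linear": [0,0,0.3],"roll": 0,"fingers": 4},
    {"linear": [0,0,0.3],"roll": 0,"fingers": 4},
    {"linear": [0,0,2],"roll": 0,"fingers": 4},
    {"linear": [0,0,5],"roll": 0,"fingers": 4},
    {"linear": [0,0,9],"roll": 0,"fingers": 4},
    {"linear": [0,6,10],"roll": 0,"fingers": 4},
  ],
)

```text
time_s: 12.93
eef_pos: [0.4881, -0.094, 0.1996]
tool_rot: [0.904, 0.428, 0.003, 0.003]
force: [2.1, -0.9, 1.1]
grip_width: 0.456
grip_force: 0.0
```

jog_arm(
  series=[
    {"linear": [0,30,-4],"roll": 0.67,"fingers": 5},
    {"linear": [0,30,-4],"roll": 0.67,"fingers": 5},
    {"linear": [0,30,-4],"roll": 0.67,"fingers": 5},
    {"linear": [0,30,-4],"roll": 0.67,"fingers": 5},
    {"linear": [0,30,-4],"roll": 0.67,"fingers": 5},
    {"linear": [0,30,-4],"roll": 0.67,"fingers": 5},
    {"linear": [0,30,-4],"roll": 0.67,"fingers": 5},
    {"linear": [0,30,-4],"roll": 0.67,"fingers": 5},
  ],
)

```text
time_s: 13.6
eef_pos: [0.4843, 0.2204, 0.1527]
tool_rot: [0.706, 0.708, -0.0, -0.001]
force: [-0.2, 0.3, -0.1]
grip_width: 0.573
grip_force: 0.0
```

```bash
python3 -c "
from look import *
go('t3.png',[('oblong_lid',.485,-.1275,2.467,.062),('oblong_box',.485,-.1275,2.467,0)],('top','side'))
go('w5.png',[('round_lid',.4672,.218,0,0)])
a=cv2.imread('pics/t3.png')[180:300,240:440]; cv2.imwrite('pics/t3c.png',cv2.resize(a,None,fx=4,fy=4,interpolation=cv2.INTER_CUBIC))
"
```

```text
tcp [0.4843 0.2204 0.1527] phi 0.002 t 13.6 vel 0.13
top oblong_lid [ 0.4895 -0.1284  2.4687] 0.033 [315. 204. 385. 275.]
top oblong_box none
side oblong_lid [ 0.4865 -0.1262  2.4573] 0.076 [310. 226. 369. 273.]
side oblong_box [ 0.4818 -0.1248  2.4836] 0.658 [313. 250. 365. 286.]
tcp [0.4867 0.2116 0.1542] phi -0.008 t 13.9 vel 0.01
wrist round_lid [0.4649 0.2197 0.0057] 0.031 [230. 161. 348. 280.]
```

View pics/t3c.png

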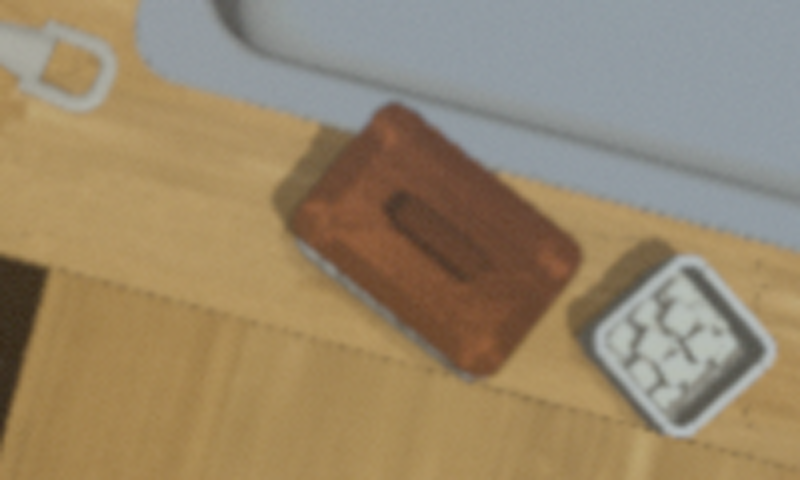

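jog_arm(
  series=[
    {"linear": [-2.1,0.7,-3],"roll": 0,"fingers": 5},
    {"linear": [-2.1,0.7,-6],"roll": 0,"fingers": 5},
    {"linear": [-2.1,0.7,-9],"roll": 0,"fingers": 5},
    {"linear": [-2.1,0.7,-11],"roll": 0,"fingers": 5},
    {"linear": [-2.1,0.7,-11.5],"roll": 0,"fingers": 5},
    {"linear": [-2.1,0.7,-11.5],"roll": 0,"fingers": 5},
    {"linear": [-2.1,0.7,-11.5],"roll": 0,"fingers": 5},
    {"linear": [-2.1,0.7,-11.5],"roll": 0,"fingers": 5},
  ],
)

```text
time_s: 14.67
eef_pos: [0.4664, 0.2206, 0.0407]
tool_rot: [0.709, 0.705, 0.001, 0.0]
force: [0.0, 0.3, 0.6]
grip_width: 0.576
grip_force: 0.0
```

jog_arm(
  series=[
    {"linear": [0,0,0],"roll": 0,"fingers": 1.5},
    {"linear": [0,0,0],"roll": 0,"fingers": 1.5},
    {"linear": [0,0,0],"roll": 0,"fingers": 1.5},
    {"linear": [0,0,0],"roll": 0,"fingers": 1.5},
    {"linear": [0,0,0],"roll": 0,"fingers": 1.5},
    {"linear": [0,0,0],"roll": 0,"fingers": 1.5},
    {"linear": [0,0,5],"roll": 0,"fingers": 1.5},
    {"linear": [0,0,10],"roll": 0,"fingers": 1.5},
  ],
)

```text
time_s: 15.33
eef_pos: [0.4635, 0.2191, 0.1213]
tool_rot: [0.709, 0.705, -0.003, -0.0]
force: [1.4, 0.8, -1.2]
grip_width: 0.271
grip_force: 25.0
```

jog_arm(
  series=[
    {"linear": [-1,-5,6],"roll": 0,"fingers": 1.5},
    {"linear": [-1,-5,6],"roll": 0,"fingers": 1.5},
    {"linear": [-4.8,-59.6,7],"roll": 0,"fingers": 1.5},
    {"linear": [-4.8,-59.6,7],"roll": 0,"fingers": 1.5},
    {"linear": [-4.8,-59.6,7],"roll": 0,"fingers": 1.5},
    {"linear": [-4.8,-59.6,7],"roll": 0,"fingers": 1.5},
    {"linear": [-4.8,-59.6,7],"roll": 0,"fingers": 1.5},
    {"linear": [-4.8,-59.6,7],"roll": 0,"fingers": 1.5},
  ],
)

```text
time_s: 16.0
eef_pos: [0.4371, -0.081, 0.187]
tool_rot: [0.709, 0.705, 0.0, -0.0]
force: [0.8, 0.7, -0.5]
grip_width: 0.272
grip_force: 25.0
```

```bash
python3 -c "
from look import *
s=robot.read_state();print(s['eef_pos'],s['qpos'].round(2),phi(s), np.array([41.48,-37.72*1,19])-s['eef_pos']*[100,100,100])"
```

```text
[ 0.43710769 -0.08097397  0.18702729] [-0.52 -0.07  0.59  2.01  0.04  1.19  0.05] -0.005416599563624624 [ -2.23076905 -29.62260262   0.29727055]
```

jog_arm(
  series=[
    {"linear": [-2,-28.5,0],"roll": 0,"fingers": 1.5},
    {"linear": [-2,-28.5,0],"roll": 0,"fingers": 1.5},
    {"linear": [-2,-28.5,0],"roll": 0,"fingers": 1.5},
    {"linear": [-2,-28.5,0],"roll": 0,"fingers": 1.5},
    {"linear": [-2,-28.5,0],"roll": 0,"fingers": 1.5},
    {"linear": [-2,-28.5,0],"roll": 0,"fingers": 1.5},
    {"linear": [-2,-28.5,0],"roll": 0,"fingers": 1.5},
    {"linear": [-2,-28.5,0],"roll": 0,"fingers": 1.5},
  ],
)

```text
time_s: 16.67
eef_pos: [0.4147, -0.3711, 0.1868]
tool_rot: [0.712, 0.702, -0.002, 0.001]
force: [-1.5, 0.0, -0.7]
grip_width: 0.27
grip_force: 25.0
```

```bash
python3 -c "
from look import *
import time
s=robot.read_state();print(s['eef_pos'])
go('w6.png',[('round_lid',*s['eef_pos'][:2],0,s['eef_pos'][2]-.040),('round_pot',.4148,-.3772,0,0)])
s=robot.read_state();print(s['eef_pos'],s['joint_velocities'].round(2))
"
```

```text
[ 0.41468647 -0.37112941  0.18683348]
tcp [ 0.4147 -0.3711  0.1868] phi -0.013 t 16.6667 vel 0.15
wrist round_lid [ 0.4138 -0.3726 -0.0052] 0.386 [220. 206. 414. 388.]
wrist round_pot [ 0.4131 -0.378   0.0754] 0.811 [265. 178. 368. 222.]
[ 0.41760134 -0.36390455  0.18647137] [-0.03 -0.03 -0.02  0.01  0.    0.   -0.  ]
```

View pics/w6.png

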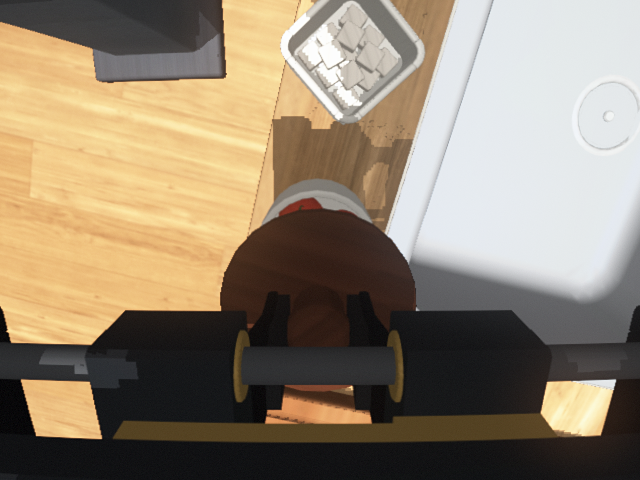

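jog_arm(
  series=[
    {"linear": [-0.2,-1.3,0],"roll": 0,"fingers": 1.5},
    {"linear": [-0.2,-1.3,-2.5],"roll": 0,"fingers": 1.5},
    {"linear": [-0.2,-1.3,-5],"roll": 0,"fingers": 1.5},
    {"linear": [-0.2,-1.3,-6.5],"roll": 0,"fingers": 1.5},
    {"linear": [-0.2,-1.3,-7.5],"roll": 0,"fingers": 1.5},
    {"linear": [-0.2,-1.3,-7.5],"roll": 0,"fingers": 1.5},
    {"linear": [-0.2,-1.3,-7.5],"roll": 0,"fingers": 1.5},
    {"linear": [-0.2,-1.3,-7.5],"roll": 0,"fingers": 1.5},
  ],
)

```text
time_s: 17.48
eef_pos: [0.4167, -0.377, 0.1131]
tool_rot: [0.709, 0.705, 0.0, 0.001]
force: [-0.0, -0.2, -0.9]
grip_width: 0.274
grip_force: 25.0
```

jog_arm(
  series=[
    {"linear": [-0.1,0,-0.5],"roll": 0,"fingers": 1.5},
    {"linear": [-0.1,0,-1],"roll": 0,"fingers": 1.5},
    {"linear": [-0.1,0,-1.4],"roll": 0,"fingers": 1.5},
    {"linear": [-0.1,0,-1.8],"roll": 0,"fingers": 1.5},
    {"linear": [-0.1,0,-2.1],"roll": 0,"fingers": 1.5},
    {"linear": [-0.1,0,-2.3],"roll": 0,"fingers": 1.5},
    {"linear": [-0.1,0,-2.4],"roll": 0,"fingers": 1.5},
    {"linear": [-0.1,0,-2.4],"roll": 0,"fingers": 1.5},
  ],
)

```text
time_s: 18.15
eef_pos: [0.415, -0.3777, 0.0902]
tool_rot: [0.709, 0.705, 0.001, 0.0]
force: [-9.7, 9.1, 31.3]
grip_width: 0.277
grip_force: 25.0
```

jog_arm(
  series=[
    {"linear": [0,0,0.3],"roll": 0,"fingers": 5},
    {"linear": [0,0,0.3],"roll": 0,"fingers": 5},
    {"linear": [0,0,0.3],"roll": 0,"fingers": 5},
    {"linear": [0,0,0.3],"roll": 0,"fingers": 5},
    {"linear": [0,0,2],"roll": 0,"fingers": 5},
    {"linear": [0,0,5],"roll": 0,"fingers": 5},
    {"linear": [0,0,9],"roll": 0,"fingers": 5},
    {"linear": [0,4,11],"roll": 0,"fingers": 5},
  ],
)

```text
time_s: 18.82
eef_pos: [0.4137, -0.3462, 0.2005]
tool_rot: [0.712, 0.702, -0.001, 0.003]
force: [0.5, -0.0, 2.5]
grip_width: 0.571
grip_force: 0.0
```

jog_arm(
  series=[
    {"linear": [-5,62,-2],"roll": -0.24,"fingers": 5},
    {"linear": [-5,62,-2],"roll": -0.24,"fingers": 5},
    {"linear": [-5,62,-2],"roll": -0.24,"fingers": 5},
    {"linear": [-5,62,-2],"roll": -0.24,"fingers": 5},
    {"linear": [-5,62,-2],"roll": -0.24,"fingers": 5},
    {"linear": [-5,62,-2],"roll": -0.24,"fingers": 5},
    {"linear": [-5,62,-2],"roll": -0.24,"fingers": 5},
    {"linear": [-5,62,-2],"roll": -0.24,"fingers": 5},
  ],
)

```text
time_s: 19.48
eef_pos: [0.3898, -0.0315, 0.1872]
tool_rot: [0.788, 0.615, 0.001, 0.0]
force: [0.9, 1.4, 0.9]
grip_width: 0.574
grip_force: 0.0
```

```bash
python3 -c "
from look import *
s=robot.read_state();print(s['eef_pos'],s['qpos'].round(2),phi(s),[35.1,24.8,16]-s['eef_pos']*100)"
```

```text
[ 0.38983569 -0.03150585  0.18716962] [-0.62 -0.22  0.52  2.12  0.12  1.21 -0.39] -0.24546910471205488 [-3.88356937 27.95058469 -2.71696169]
```

jog_arm(
  series=[
    {"linear": [-3,26,-2.7],"roll": 0,"fingers": 5},
    {"linear": [-3,26,-2.7],"roll": 0,"fingers": 5},
    {"linear": [-3,26,-2.7],"roll": 0,"fingers": 5},
    {"linear": [-3,26,-2.7],"roll": 0,"fingers": 5},
    {"linear": [-3,26,-2.7],"roll": 0,"fingers": 5},
    {"linear": [-3,26,-2.7],"roll": 0,"fingers": 5},
    {"linear": [-3,26,-2.7],"roll": 0,"fingers": 5},
    {"linear": [-3,26,-2.7],"roll": 0,"fingers": 5},
  ],
)

```text
time_s: 20.15
eef_pos: [0.3593, 0.2296, 0.1593]
tool_rot: [0.787, 0.617, -0.001, 0.0]
force: [-0.1, -0.2, 0.2]
grip_width: 0.574
grip_force: 0.0
```

```bash
python3 -c "
from look import *
go('t4.png',[('round_lid',.4148,-.3772,0,.052)],('top','side'))
go('w7.png',[('square_lid',.3514,.2474,-.24,0)])
a=cv2.imread('pics/t4.png')[200:320,360:540]; a=cv2.resize(a,(600,400),interpolation=cv2.INTER_CUBIC)
b=cv2.resize(cv2.imread('pics/w7.png'),(533,400)); cv2.imwrite('pics/c7.png',cv2.resize(np.hstack([a,b]),(800,282)))
s=robot.read_state();print(s['eef_pos'],s['qpos'].round(2))
"
```

```text
tcp [0.3593 0.2296 0.1593] phi -0.24 t 20.15 vel 0.07
top round_lid [ 0.4167 -0.3779  0.0289] 0.036 [458. 258. 499. 301.]
side round_lid [ 0.4142 -0.3759  0.0246] 0.082 [427. 266. 465. 297.]
tcp [0.3609 0.2251 0.1601] phi -0.248 t 20.35 vel 0.01
wrist square_lid [ 0.3494  0.2472 -0.2273] 0.052 [241. 155. 349. 260.]
[0.36095981 0.225291   0.16023556] [-0.86 -0.05  0.19  2.07  0.01  1.13 -0.92]
```

View pics/c7.png

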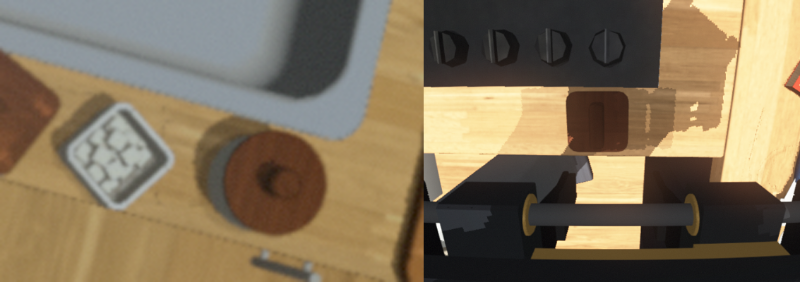

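jog_arm(
  series=[
    {"linear": [-1.1,2.2,-2],"roll": 0.015,"fingers": 5},
    {"linear": [-1.1,2.2,-5],"roll": 0.015,"fingers": 5},
    {"linear": [-1.1,2.2,-8],"roll": 0.015,"fingers": 5},
    {"linear": [-1.1,2.2,-10.5],"roll": 0.015,"fingers": 5},
    {"linear": [-1.1,2.2,-11.8],"roll": 0.015,"fingers": 5},
    {"linear": [-1.1,2.2,-12.1],"roll": 0.015,"fingers": 5},
    {"linear": [-1.1,2.2,-12.1],"roll": 0.015,"fingers": 5},
    {"linear": [-1.1,2.2,-12.1],"roll": 0.015,"fingers": 5},
  ],
)

```text
time_s: 21.12
eef_pos: [0.3502, 0.2486, 0.04]
tool_rot: [0.784, 0.621, 0.001, -0.0]
force: [0.2, 0.2, 0.2]
grip_width: 0.572
grip_force: 0.0
```

jog_arm(
  series=[
    {"linear": [0,0,0],"roll": 0,"fingers": 0.8},
    {"linear": [0,0,0],"roll": 0,"fingers": 0.8},
    {"linear": [0,0,0],"roll": 0,"fingers": 0.8},
    {"linear": [0,0,0],"roll": 0,"fingers": 0.8},
    {"linear": [0,0,0],"roll": 0,"fingers": 0.8},
    {"linear": [0,0,0],"roll": 0,"fingers": 0.8},
    {"linear": [0,0,0],"roll": 0,"fingers": 0.8},
    {"linear": [0,0,0],"roll": 0,"fingers": 0.8},
  ],
)

```text
time_s: 21.78
eef_pos: [0.3496, 0.2485, 0.0392]
tool_rot: [0.784, 0.621, 0.0, 0.0]
force: [-0.2, -0.2, 2.2]
grip_width: 0.181
grip_force: 24.9
```

jog_arm(
  series=[
    {"linear": [0,0,4],"roll": 0,"fingers": 0.8},
    {"linear": [0,-1,8],"roll": 0,"fingers": 0.8},
    {"linear": [0,-3,12],"roll": -0.1,"fingers": 0.8},
    {"linear": [1,-6,15],"roll": -0.2,"fingers": 0.8},
    {"linear": [8.8,-50,15],"roll": -0.6,"fingers": 0.8},
    {"linear": [8.8,-50,15],"roll": -0.6,"fingers": 0.8},
    {"linear": [8.8,-50,15],"roll": -0.6,"fingers": 0.8},
    {"linear": [8.8,-50,15],"roll": -0.6,"fingers": 0.8},
  ],
)

```text
time_s: 22.45
eef_pos: [0.3875, 0.0258, 0.1871]
tool_rot: [0.934, 0.358, 0.0, -0.0]
force: [1.9, 0.6, -1.1]
grip_width: 0.178
grip_force: 24.9
```

```bash
python3 -c "
from look import *
s=robot.read_state();print(phi(s),-.833-phi(s),[43.8,-25.0,19]-s['eef_pos']*100,s['grip_width'],s['qpos'].round(2))"
```

```text
-0.8379534895611707 0.004953489561170699 [  5.05216777 -27.57898385   0.29005064] 0.17773322177317036 [-0.63 -0.2   0.4   2.12  0.08  1.21 -1.1 ]
```

jog_arm(
  series=[
    {"linear": [4.6,-26.5,0],"roll": 0,"fingers": 0.8},
    {"linear": [4.6,-26.5,0],"roll": 0,"fingers": 0.8},
    {"linear": [4.6,-26.5,0],"roll": 0,"fingers": 0.8},
    {"linear": [4.6,-26.5,0],"roll": 0,"fingers": 0.8},
    {"linear": [4.6,-26.5,0],"roll": 0,"fingers": 0.8},
    {"linear": [4.6,-26.5,0],"roll": 0,"fingers": 0.8},
    {"linear": [4.6,-26.5,0],"roll": 0,"fingers": 0.8},
    {"linear": [4.6,-26.5,0],"roll": 0,"fingers": 0.8},
  ],
)

```text
time_s: 23.12
eef_pos: [0.4332, -0.2419, 0.1871]
tool_rot: [0.933, 0.359, -0.001, 0.001]
force: [-1.3, 0.4, -1.5]
grip_width: 0.18
grip_force: 24.9
```

```bash
python3 -c "
from look import *
s=robot.read_state();print(s['eef_pos']);wrist('w8.png');wrist('w8.png')
s=robot.read_state();print(phi(s),[43.8,-25.0,8.6]-s['eef_pos']*100,s['joint_velocities'].round(2))"
```

```text
[ 0.433195   -0.2419382   0.18707515]
-0.8321444441792265 [  0.46655842  -1.23937967 -10.05447541] [-0.02 -0.03 -0.03  0.02  0.    0.   -0.01]
```

View pics/w8.png

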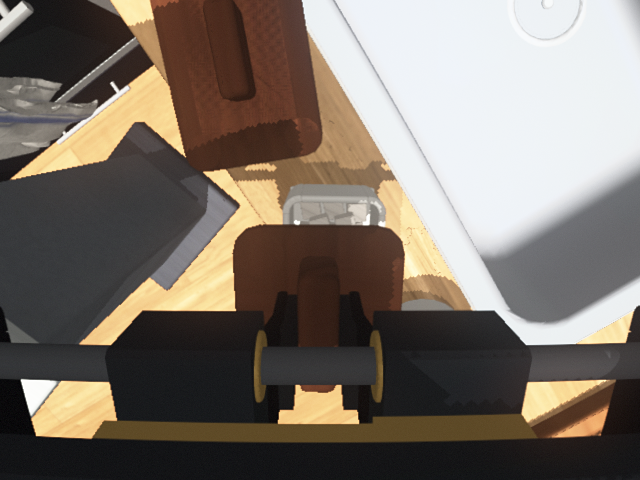

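jog_arm(
  series=[
    {"linear": [0.4,-1.2,0],"roll": 0,"fingers": 0.8},
    {"linear": [0.4,-1.2,-3],"roll": 0,"fingers": 0.8},
    {"linear": [0.4,-1.2,-6],"roll": 0,"fingers": 0.8},
    {"linear": [0.4,-1.2,-7.5],"roll": 0,"fingers": 0.8},
    {"linear": [0.4,-1.2,-8],"roll": 0,"fingers": 0.8},
    {"linear": [0.4,-1.2,-8],"roll": 0,"fingers": 0.8},
    {"linear": [0.4,-1.2,-8],"roll": 0,"fingers": 0.8},
    {"linear": [0.4,-1.2,-8],"roll": 0,"fingers": 0.8},
  ],
)

```text
time_s: 23.88
eef_pos: [0.4386, -0.2491, 0.1083]
tool_rot: [0.932, 0.362, 0.001, 0.0]
force: [-0.9, -0.4, -1.8]
grip_width: 0.183
grip_force: 24.9
```

jog_arm(
  series=[
    {"linear": [0,-0.1,-0.6],"roll": 0,"fingers": 0.8},
    {"linear": [0,-0.1,-1.2],"roll": 0,"fingers": 0.8},
    {"linear": [0,-0.1,-1.6],"roll": 0,"fingers": 0.8},
    {"linear": [0,-0.1,-2],"roll": 0,"fingers": 0.8},
    {"linear": [0,-0.1,-2.2],"roll": 0,"fingers": 0.8},
    {"linear": [0,-0.1,-2.4],"roll": 0,"fingers": 0.8},
    {"linear": [0,-0.1,-2.5],"roll": 0,"fingers": 0.8},
    {"linear": [0,-0.1,-2.5],"roll": 0,"fingers": 0.8},
  ],
)

```text
time_s: 24.55
eef_pos: [0.4381, -0.2501, 0.0836]
tool_rot: [0.932, 0.362, 0.001, -0.001]
force: [-11.2, 8.3, 30.9]
grip_width: 0.182
grip_force: 25.0
```

jog_arm(
  series=[
    {"linear": [0,0,0.4],"roll": 0,"fingers": 4},
    {"linear": [0,0,0.4],"roll": 0,"fingers": 4},
    {"linear": [0,0,0.4],"roll": 0,"fingers": 4},
    {"linear": [0,0,0.4],"roll": 0,"fingers": 4},
    {"linear": [0,0,2],"roll": 0,"fingers": 4},
    {"linear": [0,0,5],"roll": 0,"fingers": 4},
    {"linear": [0,0,9],"roll": 0,"fingers": 4},
    {"linear": [0,3,13],"roll": 0,"fingers": 4},
  ],
)

```text
time_s: 25.22
eef_pos: [0.4367, -0.2291, 0.2071]
tool_rot: [0.933, 0.359, -0.001, 0.001]
force: [1.0, 0.5, 0.5]
grip_width: 0.457
grip_force: 0.0
```

jog_arm(
  series=[
    {"linear": [0,30,3],"roll": 0,"fingers": 4},
    {"linear": [0,30,3],"roll": 0,"fingers": 4},
    {"linear": [0,30,3],"roll": 0,"fingers": 4},
    {"linear": [0,30,3],"roll": 0,"fingers": 4},
    {"linear": [0,30,3],"roll": 0,"fingers": 4},
    {"linear": [0,30,3],"roll": 0,"fingers": 4},
    {"linear": [0,30,3],"roll": 0,"fingers": 4},
    {"linear": [0,30,3],"roll": 0,"fingers": 4},
  ],
)

```text
time_s: 25.88
eef_pos: [0.437, 0.0813, 0.2355]
tool_rot: [0.931, 0.365, 0.0, -0.001]
force: [-0.1, 0.6, 0.3]
grip_width: 0.459
grip_force: 0.0
```

```bash
python3 -c "
from look import *
go('t5.png',[('square_lid',.438,-.25,-.833,.047),('round_lid',.4148,-.3772,0,.052),('oblong_lid',.4875,-.1275,2.467,.062)],('top','side'))
a=cv2.imread('pics/t5.png')[190:310,300:510]; cv2.imwrite('pics/t5c.png',cv2.resize(a,(770,440),interpolation=cv2.INTER_CUBIC))"
```

```text
tcp [0.437  0.0813 0.2355] phi -0.823 t 25.8833 vel 0.12
top square_lid [ 0.439  -0.2513 -0.8338] 0.044 [386. 241. 437. 290.]
top round_lid [ 0.4167 -0.3773  0.0349] 0.035 [454. 254. 499. 301.]
top oblong_lid [ 0.4897 -0.129   2.4715] 0.052 [314. 202. 384. 275.]
side square_lid [ 0.4367 -0.2512 -0.8261] 0.054 [369. 255. 412. 287.]
side round_lid [ 0.4144 -0.3759 -0.0142] 0.035 [428. 264. 463. 296.]
side oblong_lid [ 0.4862 -0.1277  2.4676] 0.265 [317. 227. 369. 272.]
```

View pics/t5c.png

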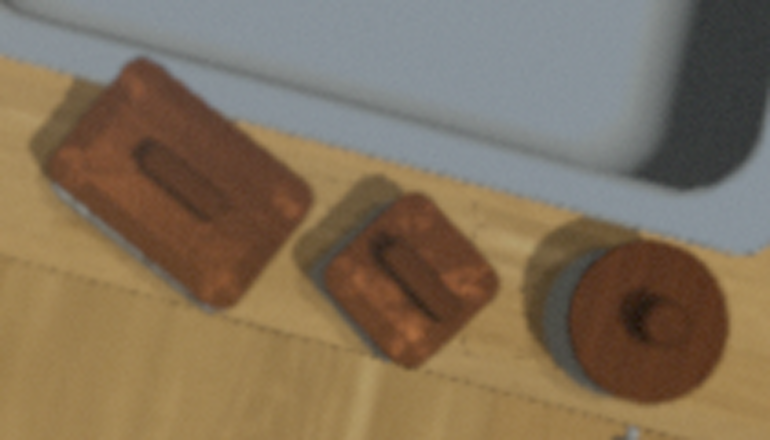

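```bash
python3 -c "
from station import robot
print(robot.finish_job())"
```

```text
the job is handed in; nothing more can be done
None
```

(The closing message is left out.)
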